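# Set the planing stop and bring the board up to it

## Robot

A 6-joint arm with a two-finger parallel gripper is mounted at the origin on the work surface. World frame = base frame: x ahead of the robot, y to its left, z up, the work surface at z = 0. Lengths are in m, angles in rad, forces in N, time in s.
With the tool pointing down it reaches from about 0.225 to 0.875 m from the base axis. Payload 3.4 kg.
Tool frame: the origin (TCP) lies on the centre line of the jaws, within the pads' length; the fingertips stand 11 mm ahead of it and the grasp point (between the pads) lies 8 mm behind it; z points along the fingers, y is the line along which they close (so a half turn about z gives the same grasp; the last joint's range is limited). The gripper opens to 85 mm and grips with 20 to 120 N. Pads are 22 mm wide; open, the fingers measure 114 mm over their backs; the gripper's body (76 mm by 85 mm) begins 54 mm behind the grasp point. The pads swing forward as they close: fully open they stand 13 mm farther back than shut.
Start: joints at [1.114, 0.276, 1.505, -0, 1.361, -0.121], TCP at [0.189, 0.543, 0.242] pointing down, gripper open.
Joint ranges: [-2.89, 2.89], [-0.75, 2.08], [0.22, 2.7], [-1.18, 4.32], [0.11, 2.71], [-2.7, 2.7]. Speed limits (rad/s): [2.57, 2.57, 3.14, 3.14, 3.14, 3.14].

## Interface

Orientations are given as a unit quaternion [w, x, y, z].
In Python, from rig import manip, eyes, job gives the robot as it stands.
- The arm moves only by the tool drive_tool, never from a script. Its argument "rows" is a list of rows, each a list of 3 entries, a list of its own where there are three numbers: the turn, a rotation vector about the world's x, y, z in rad, then the shift along the world's x, y, z in cm, then the finger opening in cm, from 0 to 8.54. A call has 1 to 8 rows; each row shifts and turns the commanded pose from where the row before left it; what a row does not reach is not made up. A row lasts 1/8 s, in which the tool goes at most 62.5 mm and 10.7 degrees, less where a joint would pass 70% of its speed; a pose out of reach is approached as far as the arm can. A call is refused whole if a number of a shift passes 6.25 or a number of a turn 0.188, either way. A call with a gripper value outside its range is refused whole. The fingers move at their own pace and stop on an object; "force" is the grip in N (left out, the last holds). Time passes only in rows, so rows that do not move let the fingers close. It gives the time, the measured TCP pose, the force, the opening and the grip force at its end, in the units of the state.
- manip.get_state(): the state, without advancing time (a new reading comes with each control period).
- eyes.get_image(name): name is "side" or "top"; returns the picture (420x560x3 uint8, red, green, blue); there is no depth.
- eyes.get_calibration(name): a dict with "camera_matrix" (3x3 intrinsics, pixels), "view" (4x4, takes a point from world to camera coordinates). Camera axes: x right, y up, looking along -z (the intrinsics and any distortion apply to the point x, -y, -z); pixel columns grow to the right and rows downward; lengths in m; the calibration is good to about 2 mm. A picture is of the moment at which its call begins. get_calibration takes no time and is no camera call.
- job.sign_off(): hands the job in; it is judged then, once.
The state is a dict: "clock": time; "qpos": joint angles; "qd": joint speeds; "effort": joint torques, N m; "position": TCP position; "ee_rot": TCP orientation; "contact_force": force on the tool from outside, world axes, zero at the start; "moment": the same for the moment, N m; "width": finger opening in m; "gripper_force": force on a finger pad.
Only numpy, scipy, OpenCV 4.12 (cv2) and the standard library are available. Lean on these libraries where they do the work, as an engineer would, in place of code of your own. Each camera call takes 0.05 s, during which the arm holds its last target. There are 200 camera calls.

## Task

The short thick board is going to be planed: with brisk blows of the mallet, knock down the planing stop (the square wooden post standing out of the bench) until it is lower than the board is thick but still more than half as high, about three quarters being best, and put the mallet down on the bench, clear of the work. Then lay the board flat on the robot's side of the stop, pointing straight at it, with its end butted against the middle of the stop's near face. Do not touch the board with the mallet or the stop with the hand, and leave everything else where it is.

Things in the scene. Friction and masses are not known exactly. Their poses are not given: they have to be found in the camera images.
- planing_stop: The mortise of the planing stop: thin dark steel frame, 64 mm square, inlaid flush in the bench top. Origin on the bench surface, at the middle of the post. z up; its x axis points away from the robot, square through the post's near and far faces, so the near face of the post lies at x = -22.5 mm in this frame and the board belongs on the -x side.
- stop_top (a point): Centre of the top face of the planing stop, a brown wooden post 45 mm square standing upright out of the bench; its height z above the bench is how far the post stands proud (60 to 75 mm at the start). A steel leaf spring on its far side grips it in the mortise, so that it stays at whatever height it is left.
- stop_post (a joint): How far the post has been driven down, m: 0 = its top 75 mm above the bench, 0.075 = flush. A spring holds it by friction: a downward push of some 7 to 9 N starts it moving. It does not come back up.
- mallet: Joiner's wooden mallet, about 0.48 kg, standing on one of its two striking faces with the handle level. Head 84 mm (along the handle) by 66 mm wide by 100 mm tall between the two striking faces, which are at its underside and its top. Origin at the centre of the lower striking face, z up, the handle runs from the head towards -x. Its weight hangs about 20 mm from the middle of the head on the handle's side.
- mallet_handle (a point): Point on the axis of the mallet's handle, 87 mm from the middle of the head (45 mm behind the head's back) and 50 mm above the lower striking face: the place to grip. The handle is 24 mm wide, 32 mm tall and runs from 42 to 192 mm behind the middle of the head; 34 mm clear beneath it while the mallet stands.
- mallet_head (a point): Centre of the mallet's head, 50 mm above the lower striking face.
- board: The thick board to be planed: pale wood, 200 mm long (x), 60 mm wide (y), 40 mm thick (z), about 0.34 kg, lying flat by itself. Origin at the centre of its underside.
- board_mid (a point): Centre of the thick board, 20 mm above its underside.
- thin_board: Thin pale board, 210 x 48 x 12 mm, not wanted: bystander. Origin at the centre of its underside.
- block_plane: Small dark steel and brass hand plane, 165 x 50 x 65 mm: bystander. Origin under its middle.
- log_slice: Round slice of a log with bark, 124 mm across, 20 mm thick: bystander. Origin at the centre of its underside.
- try_square: Try square lying flat: wooden stock 120 mm long (y), 20 mm tall, steel blade 150 mm (+x): bystander. Origin under the middle of the stock.
- chisel: Chisel, 250 mm long (x), wooden handle: bystander. Origin where the handle meets the blade, on the bench.
- drill: Cordless drill standing on its battery, 205 mm tall, 230 mm long: bystander. Origin under the battery's middle.
- glue_bottle: Bottle, 64 mm across, 170 mm tall: bystander. Origin at the centre of its underside.
- screw_tin: Open metal tin, 84 mm across, 90 mm tall: bystander. Origin at the centre of its underside.
Not all that is in view belongs to the job. Leave any purple look-alike of the mallet alone.

How it is judged:
On the way, in this order (a step that is already met when the one before it is completed fails the run):
1. the mallet strikes the planing stop and drives it down briskly (the post moves faster than 0.1 m/s under the mallet) (contact force between mallet and planing_stop above 1 N and velocity of joint stop_post above 0.1 m/s).
2. the stop is left standing 18.5 to 39.5 mm proud, the mallet off it (height (world z) of stop_top between 0.0185 and 0.0395 m and contact force between mallet and planing_stop below 0.1 N and velocity of joint stop_post below 0.01 m/s), for 0.2 s.
3. the mallet is put down on the bench, let go and at rest (height (world z) of mallet_head below 0.058 m and contact force between mallet and the fingers below 0.1 N and linear speed of mallet below 0.02 m/s), for 0.2 s.
At the end, for the whole second after the job is handed in: The stop stands 18.5 to 39.5 mm proud. The thick board lies flat and still on the robot's side of it, end within 5 mm of its near face, middle line within 15 mm of its centre, square to it within 0.08 rad. The mallet rests on the bench, touching neither (height (world z) of stop_top between 0.0185 and 0.0395 m and x of board_mid in the frame of planing_stop between -0.1275 and -0.1185 m and y of board_mid in the frame of planing_stop between -0.015 and 0.015 m and angle between the x axis of board and the x axis of planing_stop, either way round below 0.08 rad and angle between the z axis of board and the z axis of planing_stop, either way round below 0.05 rad and height (world z) of board_mid between 0.016 and 0.024 m and linear speed of each of board, mallet below 0.02 m/s and height (world z) of mallet_head between 0.02 and 0.058 m and contact force between mallet and board below 0.1 N and contact force between mallet and planing_stop below 0.1 N).
It fails at once if the mallet touches the board with more than 2 N (contact force between mallet and board above 2 N).
It fails at once if the hand or arm pushes the planing stop with more than 2 N (contact force between any of the fingers, the arm and planing_stop above 2 N).
It fails at once if a bystander is shifted by more than 25 mm (distance of any of thin_board, block_plane, log_slice, try_square, chisel, drill, glue_bottle, screw_tin from where it was at the start of the episode above 0.025 m).
It also fails if it takes over 67 s, if anything falls off the work surface, if the arm or the gripper's body presses on something with over 40 N, if the wrist force passes 120 N, or if a joint passes its speed limit or range.

## Working session

There is one attempt and no reset: what is moved stays moved. The work goes in short steps, Python scripts to look and compute and a tool call to move; the robot and the scene stay as the last step left them, time stands still between calls to the robot, and variables do not carry over. Pictures are saved under pics/ and viewed, at most 10 in all, crops included, and the job is handed in when it is done.

Besides the shell and the picture viewer there is one more tool, called after "Emit:" as a command line: name --argument value ..., lists and objects as JSON in quotes. drive_tool: Moves the arm, as the interface text tells. Its arguments: {"type":"object","properties":{"rows":{"type":"array"},"force":{"type":"number"}},"required":["rows"]}

```bash
mkdir -p pics; cat > h.py <<'E'
import numpy as np, cv2
from rig import manip, eyes, job
def snap(n,f):
    im=eyes.get_image(n); cv2.imwrite('pics/'+f,im[:,:,::-1]); return im
def ray(n,u,v):
    c=eyes.get_calibration(n);K=np.array(c['camera_matrix']);V=np.array(c['view'])
    d=np.linalg.inv(K)@[u,v,1];d=np.array([d[0],-d[1],-d[2]])
    R=V[:3,:3];o=-R.T@V[:3,3];return o,R.T@d
def at(n,u,v,z):
    o,d=ray(n,u,v);return (o+d*(z-o[2])/d[2]).round(4)
def pix(n,p):
    c=eyes.get_calibration(n);K=np.array(c['camera_matrix']);V=np.array(c['view'])
    q=V[:3,:3]@p+V[:3,3];q=K@[q[0],-q[1],-q[2]];return (q[:2]/q[2]).round(1)
E
python3 - <<'E'
from h import *
a=snap('top','t0.png');b=snap('side','s0.png')
cv2.imwrite('pics/t0b.png',cv2.resize(a,(800,600),interpolation=cv2.INTER_CUBIC)[:,:,::-1])
cv2.imwrite('pics/s0b.png',cv2.resize(b,(800,600),interpolation=cv2.INTER_CUBIC)[:,:,::-1])
print(eyes.get_calibration('top'),eyes.get_calibration('side'),manip.get_state())
E
```

```text
{'camera_matrix': array([[520.04895318,   0.        , 273.98908411],
       [  0.        , 520.04895318, 210.01598148],
       [  0.        ,   0.        ,   1.        ]]), 'view': array([[-0.00339082, -0.99998947, -0.00309299, -0.00514219],
       [ 0.98729129, -0.00383916,  0.15887472, -0.46915836],
       [-0.15888492, -0.00251497,  0.98729391, -1.59469918],
       [ 0.        ,  0.        ,  0.        ,  1.        ]])} {'camera_matrix': array([[504.9856583 ,   0.        , 283.56516653],
       [  0.        , 504.9856583 , 203.58511301],
       [  0.        ,   0.        ,   1.        ]]), 'view': array([[-0.99660534, -0.0817875 , -0.00941314,  0.46371368],
       [ 0.03861145, -0.56532439,  0.8239645 , -0.09091426],
       [-0.07271148,  0.82080396,  0.56656324, -1.60458524],
       [ 0.        ,  0.        ,  0.        ,  1.        ]])} {'clock': 0.1, 'qpos': array([ 1.11402461e+00,  2.76520101e-01,  1.50601104e+00,  8.32757271e-06,
        1.36068586e+00, -1.21019250e-01]), 'qd': array([ 0.00072782, -0.00181576, -0.00388957, -0.00060663,  0.00224811,
       -0.00446025]), 'effort': array([ 2.67213354e-04, -4.17698622e+01, -2.46404260e+01, -3.66190861e-04,
        5.85827802e-03,  1.04150945e-05]), 'position': array([0.18926352, 0.54248184, 0.24153104]), 'ee_rot': array([-2.35285868e-04,  1.67089623e-01,  9.85941377e-01, -7.77356401e-04]), 'contact_force': array([-0.77775911, -0.26620267,  0.41051971]), 'moment': array([ 0.04621732, -0.02454643, -0.03106142]), 'gripper_force': 0.0, 'width': 0.08542941487665663}
```

View pics/t0b.png

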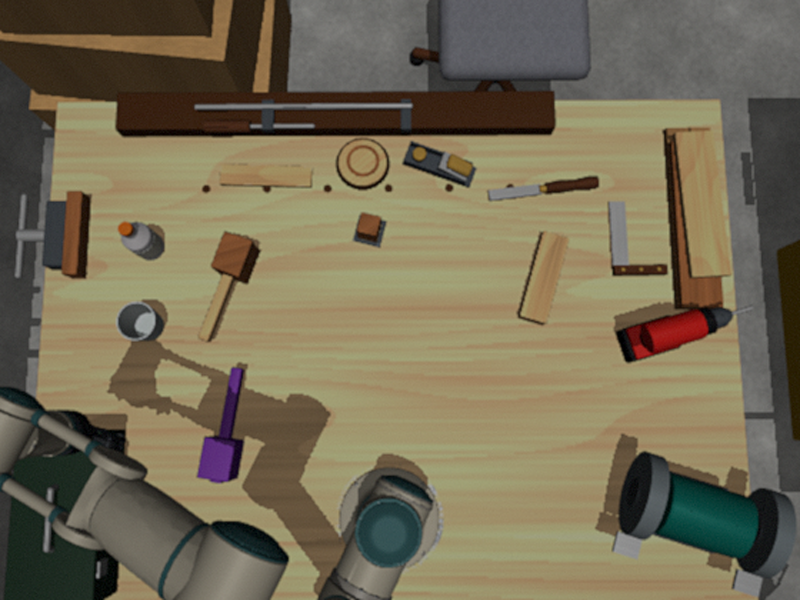

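View pics/s0b.png

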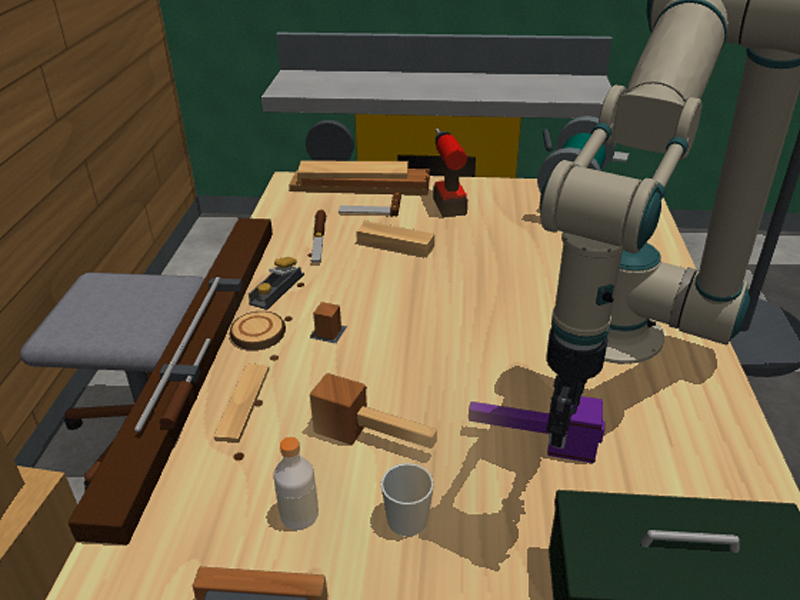

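The top view (800x600 px) shows three groups to tell apart:
- **Mallet:** the brown one has its head at (235,257) and its handle to (207,338). The purple one at (220,458) is the look-alike, so I'll leave it alone.
- **Boards:** the thick one is at (543,278). The thin one at (265,176) is a bystander, longer and flatter.
- **Stop:** it is at (368,228), in its dark frame.

I'll confirm these in one enlarged crop.

```bash
python3 - <<'E'
from h import *
a=cv2.imread('pics/t0.png')
def crop(x,y,w,h,s): return cv2.resize(a[y:y+h,x:x+w],None,fx=s,fy=s,interpolation=cv2.INTER_CUBIC)
m=crop(135,158,50,85,7)[:,:350]   # 350x595
b=crop(358,156,44,75,5)  #220x375
p=crop(244,143,28,32,7)  #196x224
o=np.zeros((600,800,3),np.uint8);o[:595,:350]=m;o[:375,350:570]=b;o[:224,580:776]=p
cv2.imwrite('pics/c1.png',o)
E
```

```text
(no output)
```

View pics/c1.png

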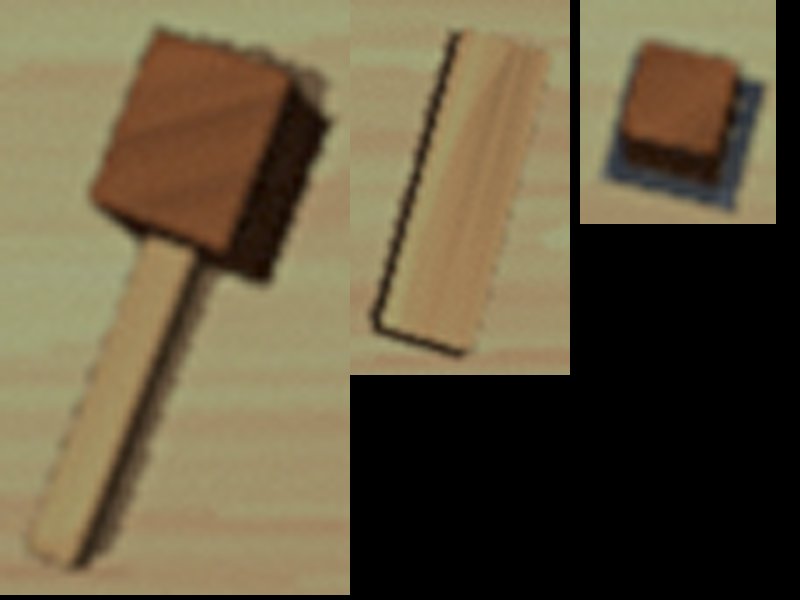

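```bash
python3 - <<'E'
from h import *
def o(px,py,X,Y,s,ox=0): return ((px-ox+.5)/s-.5+X,(py+.5)/s-.5+Y)
def quad(P,z,X,Y,s,ox=0): return np.array([at('top',*o(px,py,X,Y,s,ox),z)[:2] for px,py in P])
deg=lambda v:np.degrees(np.arctan2(v[1],v[0])).round(1)
m=quad([(157,30),(292,75),(228,250),(92,195)],.1,135,158,7);print('head',m,m.mean(0),deg(m[0]-m[3]),deg(m[1]-m[2]),[np.linalg.norm(m[i]-m[i-1]).round(3) for i in range(4)])
h=quad([(145,238),(195,250),(75,568),(30,550)],.066,135,158,7);print('handle',h,deg(h[0]-h[3]),deg(h[1]-h[2]),'end mid',h[2:].mean(0),h[:2].mean(0), deg(m.mean(0)-h[2:].mean(0)))
b=quad([(458,33),(550,48),(468,352),(378,320)],.04,358,156,5,350);print('board',b,b.mean(0),deg(b[0]-b[3]),deg(b[1]-b[2]),[np.linalg.norm(b[i]-b[i-1]).round(3) for i in range(4)])
f=quad([(765,85),(735,208),(603,178)],0,244,143,7,580);print('frame',f,(f[0]+f[2])/2,deg(f[0]-f[1]),deg(f[2]-f[1]),np.linalg.norm(f[0]-f[1]),np.linalg.norm(f[1]-f[2]))
for z in (.06,.068,.075):
  p=quad([(645,40),(738,62),(722,148),(625,128)],z,244,143,7,580);print('post',z,p.mean(0),deg(p[0]-p[3]),deg(p[1]-p[2]))
  for q in [((f[0]+f[2])/2)]: print(pix('top',np.array([*q,z])),pix('side',np.array([*q,z])))
E
```

```text
head [[0.61   0.351 ]
 [0.5895 0.2913]
 [0.5118 0.317 ]
 [0.5363 0.3769]] [0.5619  0.33405] -19.4 -18.3 [np.float64(0.078), np.float64(0.063), np.float64(0.082), np.float64(0.065)]
handle [[0.524  0.3612]
 [0.5184 0.3389]
 [0.3772 0.387 ]
 [0.3852 0.407 ]] -18.3 -18.8 end mid [0.3812 0.397 ] [0.5212  0.35005] -19.2
board [[ 0.6214 -0.3418]
 [ 0.6113 -0.3999]
 [ 0.417  -0.3408]
 [ 0.4373 -0.2853]] [ 0.52175 -0.34195] -17.1 -16.9 [np.float64(0.193), np.float64(0.059), np.float64(0.203), np.float64(0.059)]
frame [[0.6582 0.0057]
 [0.5995 0.0197]
 [0.614  0.0811]] [0.6361 0.0434] -13.4 76.7 0.06034641662932437 0.06308890552228656
post 0.06 [0.63775  0.042175] -12.3 -10.3
[257.8 156.6] [227.9 216.8]
post 0.068 [0.635575 0.0419  ] -12.2 -10.3
[257.7 155.9] [227.7 214.7]
post 0.075 [0.6337  0.04165] -12.3 -10.4
[257.7 155.3] [227.5 212.9]
```

The crop confirms the brown mallet, the thick board and the stop. Measured sizes (in plan) come out close to the spec:

| Item | Position (m) | Yaw |
|---|---|---|
| Stop | (0.636, 0.0425) | about -12.5° |
| Mallet grip point | (0.479, 0.362) | about -19° |
| Board | (0.520, -0.342) | -17° |

The tool's y axis is already at 70.8°, which suits the handle, so I'll move above the grip point.

Emit:
drive_tool --rows '[[[0, 0, 0], [3.6, -2.25, 0], 8.54], [[0, 0, 0], [3.6, -2.25, 0], 8.54], [[0, 0, 0], [3.6, -2.25, 0], 8.54], [[0, 0, 0], [3.6, -2.25, 0], 8.54], [[0, 0, 0], [3.6, -2.25, 0], 8.54], [[0, 0, 0], [3.6, -2.25, 0], 8.54], [[0, 0, 0], [3.6, -2.25, -2], 8.54], [[0, 0, 0], [3.7, -2.25, -2], 8.54]]' --force 120

```text
clock: 1.1
position: [0.4795, 0.362, 0.2017]
ee_rot: [-0.0, 0.167, 0.986, 0.0]
contact_force: [0.4, -0.5, 0.9]
width: 0.0855
gripper_force: 0.0
```

Emit:
drive_tool --rows '[[[0, 0, 0], [0, 0, -4], 8.54], [[0, 0, 0], [0, 0, -4], 8.54], [[0, 0, 0], [0, 0, -4], 8.54], [[0, 0, 0], [0, 0, -2], 8.54], [[0, 0, 0], [0, 0, -2], 8.54], [[0, 0, 0], [0, 0, 0], 8.54]]'

```text
clock: 1.85
position: [0.477, 0.362, 0.0404]
ee_rot: [-0.002, 0.167, 0.986, -0.002]
contact_force: [0.9, 0.6, -0.3]
width: 0.0854
gripper_force: 0.0
```

```bash
python3 - <<'E'
from h import *
a=snap('top','t1.png');b=snap('side','s1.png')
o=np.zeros((600,800,3),np.uint8)
o[:,:400]=cv2.resize(a[150:270,120:200],(400,600),interpolation=2)
o[:500,400:]=cv2.resize(b[230:330,210:290],(400,500),interpolation=2)
cv2.imwrite('pics/c2.png',o[:,:,::-1])
E
```

```text
(no output)
```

View pics/c2.png

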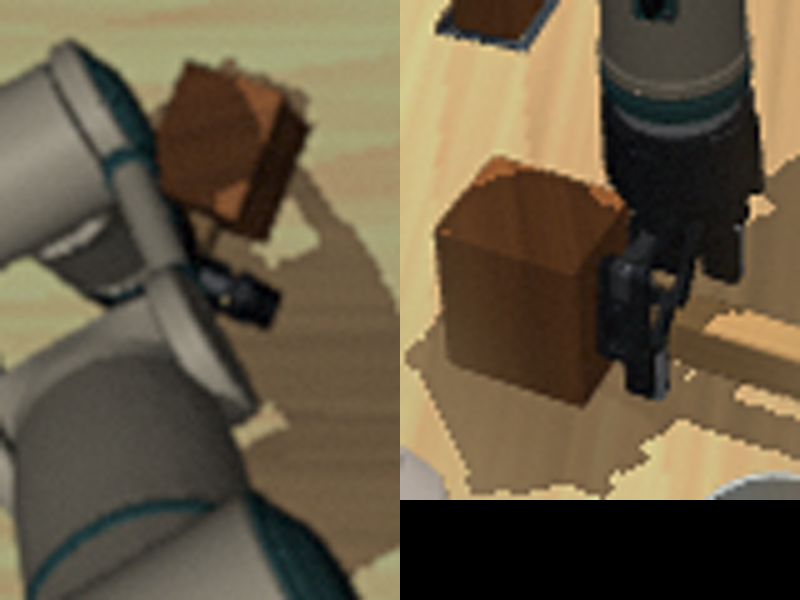

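The fingers straddle the handle just behind the head, which hasn't moved. Next I'll close and lift.

Emit:
drive_tool --rows '[[[0, 0, 0], [0, 0, 0], 1.5], [[0, 0, 0], [0, 0, 0], 1.5], [[0, 0, 0], [0, 0, 0], 1.5], [[0, 0, 0], [0, 0, 0], 1.5], [[0, 0, 0], [0, 0, 0], 1.5], [[0, 0, 0], [0, 0, 1], 1.5], [[0, 0, 0], [0, 0, 4], 1.5], [[0, 0, 0], [0, 0, 5], 1.5]]' --force 120

```text
clock: 2.95
position: [0.4765, 0.3617, 0.1409]
ee_rot: [-0.003, 0.167, 0.986, -0.002]
contact_force: [0.8, 1.1, -4.5]
width: 0.0224
gripper_force: 118.5
```

Emit:
drive_tool --rows '[[[0, 0, 0], [0, -1.4, 3], 1.5], [[0, 0, 0], [1.2, -4, 0], 1.5], [[0, 0, 0], [1.2, -4, 0], 1.5], [[0, 0, 0], [1.2, -4, 0], 1.5], [[0, 0, 0], [1.2, -4, 0], 1.5], [[0, 0, 0], [1.2, -4, 0], 1.5], [[0, 0, 0], [1.2, -4, 0], 1.5], [[0, 0, 0], [1.2, -4, 0], 1.5]]'

```text
clock: 3.95
position: [0.5612, 0.0675, 0.1711]
ee_rot: [-0.002, 0.167, 0.986, -0.0]
contact_force: [0.2, -0.1, -5.5]
width: 0.0225
gripper_force: 118.6
```

Emit:
drive_tool --rows '[[[0, 0, 0], [0, 0, 0], 1.5], [[0, 0, 0], [0, 0, 0], 1.5]]'

```text
clock: 4.2
position: [0.5612, 0.0689, 0.1713]
ee_rot: [-0.002, 0.168, 0.986, 0.0]
contact_force: [-0.8, 0.2, -6.2]
width: 0.0225
gripper_force: 118.9
```

```bash
python3 - <<'E'
from h import *
a=snap('top','t2.png');b=snap('side','s2.png')
o=np.zeros((600,800,3),np.uint8)
o[:,:400]=cv2.resize(a[100:220,220:300],(400,600),interpolation=2)
o[:500,400:]=cv2.resize(b[150:250,200:280],(400,500),interpolation=2)
cv2.imwrite('pics/c3.png',o[:,:,::-1])
E
```

```text
(no output)
```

View pics/c3.png

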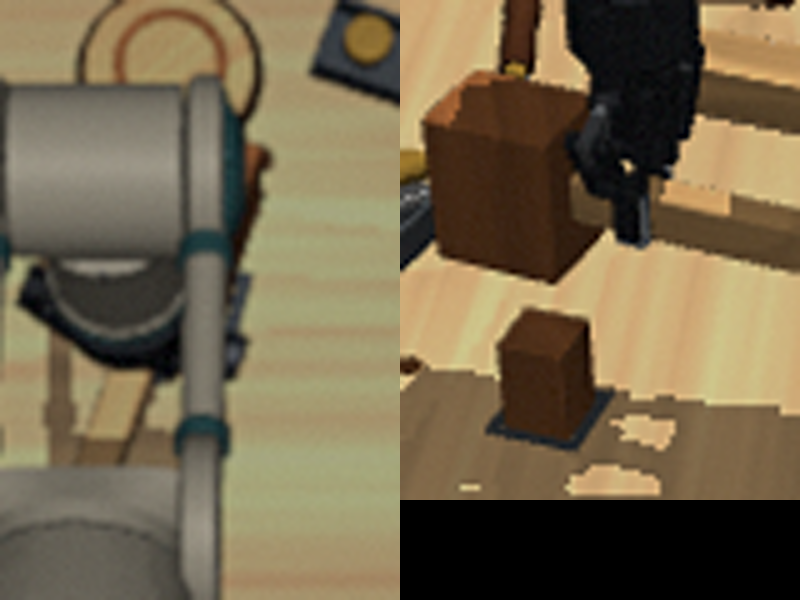

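```bash
python3 - <<'E'
from h import *
a=np.radians(-19);d=np.array([np.cos(a),np.sin(a)]);n=np.array([-d[1],d[0]])
c=np.array([.5612,.0689])+np.array([.561-.4765,.333-.3617])
for s,t in((-1,1),(1,1),(-1,-1)):
  for z in (.131,): print('head',s,t,pix('side',np.array([*(c+s*.042*d+t*.033*n),z])))
print(c)
a=np.radians(-12.5);d=np.array([np.cos(a),np.sin(a)]);n=np.array([-d[1],d[0]]);c=np.array([.636,.0425])
for z in(0.06,.065,.07):
  for s,t in((-1,1),(1,1),(-1,-1),(1,-1)): print('post',z,s,t,pix('side',np.array([*(c+s*.0225*d+t*.0225*n),z])))
def o(px,py): return ((px-400+.5)/5-.5+200,(py+.5)/5-.5+150)
print([o(*q) for q in((553,282),(438,247))],[o(*q) for q in((570,357),(500,345),(592,320),(525,310))])
E
```

```text
head -1 1 [230.2 206. ]
head 1 1 [205.8 199.9]
head -1 -1 [240.5 194.8]
[0.6457 0.0402]
post 0.06 -1 1 [231.9 222. ]
post 0.06 1 1 [218.5 219.5]
post 0.06 -1 -1 [237.3 213.8]
post 0.06 1 -1 [224.1 211.5]
post 0.065 -1 1 [231.8 220.7]
post 0.065 1 1 [218.4 218.2]
post 0.065 -1 -1 [237.2 212.5]
post 0.065 1 -1 [224.  210.2]
post 0.07 -1 1 [231.7 219.4]
post 0.07 1 1 [218.2 216.9]
post 0.07 -1 -1 [237.1 211.2]
post 0.07 1 -1 [223.9 208.9]
[(230.2, 206.0), (207.2, 199.0)] [(233.6, 221.0), (219.6, 218.6), (238.0, 213.6), (224.6, 211.6)]
```

Emit:
drive_tool --rows '[[[0, 0, 0], [0, 0, -2], 1.5], [[0, 0, 0], [0, 0, -2], 1.5], [[0, 0, 0], [0, 0, -4.6], 1.5], [[0, 0, 0], [0, 0, 0], 1.5], [[0, 0, 0], [0, 0, 4.6], 1.5], [[0, 0, 0], [0, 0, 2], 1.5], [[0, 0, 0], [0, 0, 0], 1.5]]'

```text
clock: 5.18
position: [0.5639, 0.0696, 0.1554]
ee_rot: [0.003, 0.167, 0.986, 0.001]
contact_force: [-0.2, 0.1, -5.1]
width: 0.0224
gripper_force: 119.4
```

```bash
python3 - <<'E'
from h import *
b=snap('side','s3.png')
cv2.imwrite('pics/c4.png',cv2.resize(b[150:250,200:300],(600,600),interpolation=2)[:,:,::-1])
E
```

```text
(no output)
```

View pics/c4.png

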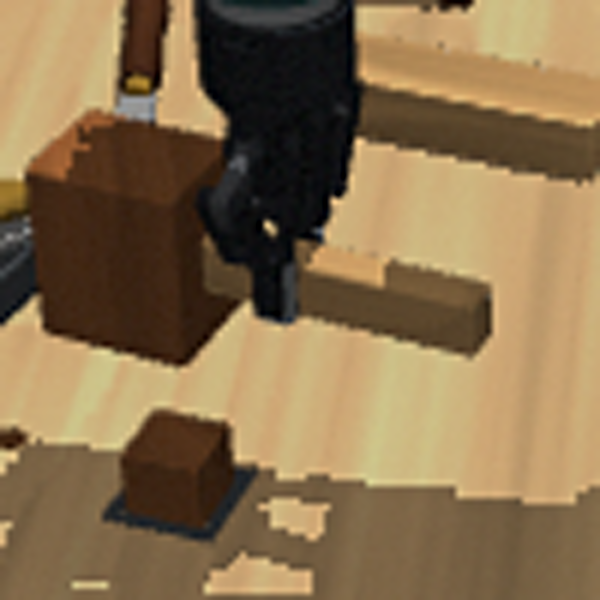

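The post now stands at about 42–45 mm and the mallet is still level in the grip. A second blow should take it to 30 mm.

Emit:
drive_tool --rows '[[[0, 0, 0], [0, 0, 0], 1.5], [[0, 0, 0], [0, 0, -3], 1.5], [[0, 0, 0], [0, 0, -5.1], 1.5], [[0, 0, 0], [0, 0, 0], 1.5]]'

```text
clock: 5.72
position: [0.5588, 0.0689, 0.0674]
ee_rot: [-0.005, 0.167, 0.986, -0.001]
contact_force: [-0.7, 0.6, -6.2]
width: 0.0225
gripper_force: 119.2
```

Emit:
drive_tool --rows '[[[0, 0, 0], [0, 0, 5], 1.5], [[0, 0, 0], [0, 0, 5], 1.5], [[0, 0, 0], [0, 0, 0], 1.5], [[0, 0, 0], [0, 0, 0], 1.5]]'

```text
clock: 6.22
position: [0.5613, 0.069, 0.171]
ee_rot: [-0.001, 0.167, 0.986, -0.0]
contact_force: [-0.6, -0.5, -5.2]
width: 0.0226
gripper_force: 119.5
```

```bash
python3 - <<'E'
from h import *
b=snap('side','s4.png')
cv2.imwrite('pics/c5.png',cv2.resize(b[150:250,200:300],(600,600),interpolation=2)[:,:,::-1])
E
```

```text
(no output)
```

View pics/c5.png

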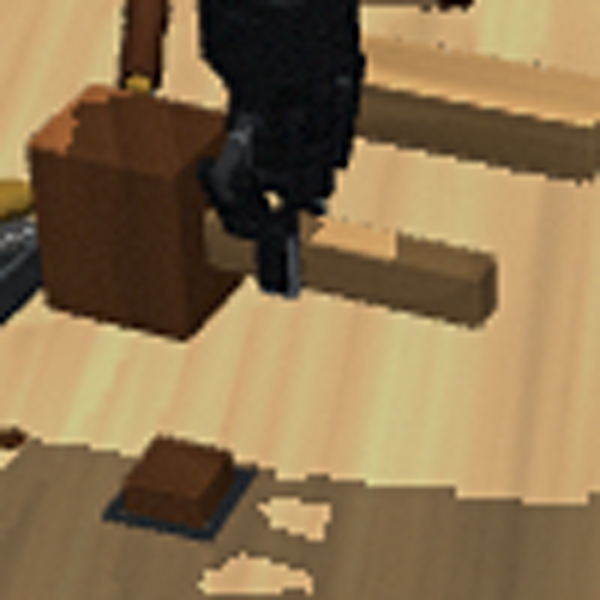

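The post has dropped about another 17 mm, leaving it roughly 22–27 mm proud, which is inside the band. I'll take the mallet back to its original spot.

Emit:
drive_tool --rows '[[[0, 0, 0], [-1.2, 4, 0], 1.5], [[0, 0, 0], [-1.2, 4, 0], 1.5], [[0, 0, 0], [-1.2, 4, 0], 1.5], [[0, 0, 0], [-1.2, 4, 0], 1.5], [[0, 0, 0], [-1.2, 4, 0], 1.5], [[0, 0, 0], [-1.2, 4, 0], 1.5], [[0, 0, 0], [-1.2, 4, 0], 1.5], [[0, 0, 0], [0, 1.4, -2], 1.5]]'

```text
clock: 7.28
position: [0.4775, 0.3654, 0.1503]
ee_rot: [-0.0, 0.166, 0.986, 0.001]
contact_force: [0.5, -0.3, -5.7]
width: 0.023
gripper_force: 119.5
```

Emit:
drive_tool --rows '[[[0, 0, 0], [0, 0, -4], 1.5], [[0, 0, 0], [0, 0, -4], 1.5], [[0, 0, 0], [0, 0, -1.8], 1.5], [[0, 0, 0], [0, 0, -0.5], 1.5], [[0, 0, 0], [0, 0, -0.3], 1.5], [[0, 0, 0], [0, 0, -0.2], 1.5], [[0, 0, 0], [0, 0, 0], 1.5]]'

```text
clock: 8.15
position: [0.4789, 0.363, 0.044]
ee_rot: [0.0, 0.167, 0.986, 0.0]
contact_force: [0.4, 0.3, -5.1]
width: 0.0223
gripper_force: 119.2
```

Still carrying the full weight at z = 0.044, so I'll lower slowly until the force unloads.

Emit:
drive_tool --rows '[[[0, 0, 0], [0, 0, -0.2], 1.5], [[0, 0, 0], [0, 0, -0.1], 1.5], [[0, 0, 0], [0, 0, 0], 1.5]]'

```text
clock: 8.52
position: [0.4789, 0.3633, 0.043]
ee_rot: [0.001, 0.167, 0.986, 0.001]
contact_force: [-2.3, -0.6, 7.8]
width: 0.0225
gripper_force: 121.4
```

Emit:
drive_tool --rows '[[[0, 0, 0], [0, 0, 0.2], 3], [[0, 0, 0], [0, 0, 0], 6], [[0, 0, 0], [0, 0, 0], 8.54], [[0, 0, 0], [0, 0, 0], 8.54], [[0, 0, 0], [0, 0, 0], 8.54], [[0, 0, 0], [0, 0, 3], 8.54], [[0, 0, 0], [0, 0, 5], 8.54], [[0, 0, 0], [0, 0, 5], 8.54]]'

```text
clock: 9.52
position: [0.4783, 0.3627, 0.1732]
ee_rot: [-0.0, 0.167, 0.986, -0.0]
contact_force: [0.8, 0.7, -0.7]
width: 0.0854
gripper_force: 0.0
```

Emit:
drive_tool --rows '[[[0, 0, 0.019], [0.3, -5, 1], 8.54], [[0, 0, 0.019], [0.3, -5, 1], 8.54], [[0, 0, 0], [0.3, -5, 0], 8.54], [[0, 0, 0], [0.3, -5, 0], 8.54], [[0, 0, 0], [0.3, -5, 0], 8.54], [[0, 0, 0], [0.3, -5, 0], 8.54], [[0, 0, 0], [0.3, -5, 0], 8.54], [[0, 0, 0], [0.3, -5, 0], 8.54]]'

```text
clock: 10.52
position: [0.5024, -0.0387, 0.1924]
ee_rot: [0.0, 0.148, 0.989, 0.0]
contact_force: [1.1, -0.1, 0.9]
width: 0.0853
gripper_force: 0.0
```

Emit:
drive_tool --rows '[[[0, 0, 0], [0.3, -5, 0], 8.54], [[0, 0, 0], [0.3, -5, 0], 8.54], [[0, 0, 0], [0.3, -5, 0], 8.54], [[0, 0, 0], [0.3, -5, 0], 8.54], [[0, 0, 0], [0.3, -5, 0], 8.54], [[0, 0, 0], [0.3, -5, 0], 8.54], [[0, 0, 0], [0, -0.5, 0], 8.54], [[0, 0, 0], [0, 0, 0], 8.54]]'

```text
clock: 11.52
position: [0.5201, -0.3419, 0.1918]
ee_rot: [-0.001, 0.149, 0.989, 0.001]
contact_force: [0.5, 0.2, -0.0]
width: 0.0855
gripper_force: 0.0
```

```bash
python3 - <<'E'
from h import *
print(manip.get_state()['position'])
a=snap('top','t5.png')
o=np.zeros((600,800,3),np.uint8)
o[:420,:560]=cv2.resize(a[140:245,130:270],(560,420),interpolation=2)
o[:400,560:800]=cv2.resize(a[140:240,345:405],(240,400),interpolation=2)
cv2.imwrite('pics/c6.png',o[:420,:,::-1])
E
```

```text
[ 0.52009424 -0.34189335  0.19177439]
```

View pics/c6.png

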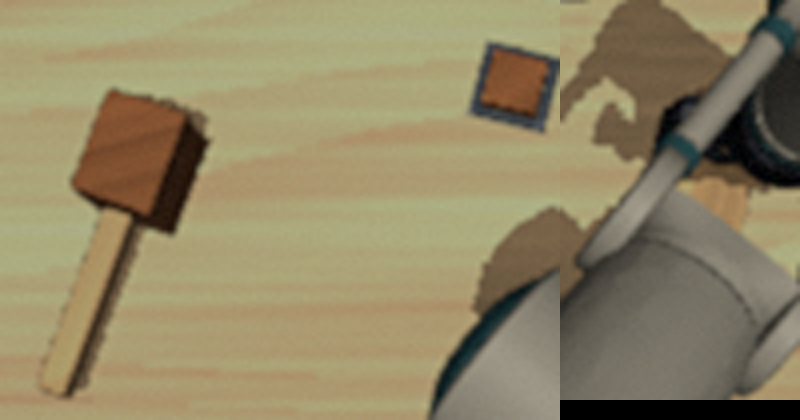

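```bash
python3 - <<'E'
from h import *
a=cv2.imread('pics/t5.png').astype(int); sub=a[140:185,240:285]
B,G,R=sub[...,0],sub[...,1],sub[...,2]
def rect(m,z,name):
    m=cv2.morphologyEx(m.astype(np.uint8),cv2.MORPH_CLOSE,np.ones((2,2)))
    n,l,s,c=cv2.connectedComponentsWithStats(m); k=1+s[1:,4].argmax()
    p=np.argwhere(l==k)[:,::-1].astype(np.float32)+[240,140]
    w=np.array([at('top',u,v,z)[:2] for u,v in p]).astype(np.float32)*1000
    print(name,len(p),cv2.minAreaRect(w),w.mean(0))
rect(G<R*1.0-1e9+(G<90)*2e9>0,0,'dark') if 0 else None
rect(((B>R)),0,'frame'); rect((R>B*1.6)&(G<115),.024,'posttop'); rect((B>R)|((R>B*1.6)&(G<115)),0,'all')
print(sub[20,::3])
E
```

```text
frame 78 ((632.8811645507812, 40.64910888671875), (59.094154357910156, 58.37793731689453), 75.32121276855469) [623.98975   40.228226]
posttop 203 ((630.3286743164062, 40.18699645996094), (45.33534622192383, 47.2819709777832), 76.37295532226562) [630.2217   40.35862]
all 313 ((632.8811645507812, 40.64910888671875), (59.094154357910156, 58.37793731689453), 75.32121276855469) [632.29346  40.62804]
[[122 169 173]
 [123 168 173]
 [126 169 174]
 [ 86  99  96]
 [ 48  83 131]
 [ 48  82 129]
 [ 52  85 133]
 [ 52  84 137]
 [ 51  84 134]
 [ 69  60  53]
 [126 174 177]
 [125 171 173]
 [123 168 171]
 [125 170 173]
 [125 169 172]]
```

Emit:
drive_tool --rows '[[[0, 0, 0], [0, 0, -5], 8.54], [[0, 0, 0], [0, 0, -5], 8.54], [[0, 0, 0], [0, 0, -4], 8.54], [[0, 0, 0], [0, 0, -2], 8.54], [[0, 0, 0], [0, 0, -0.9], 8.54], [[0, 0, 0], [0, 0, 0], 8.54], [[0, 0, 0], [0, 0, 0], 8.54]]' --force 50

```text
clock: 12.45
position: [0.5213, -0.3423, 0.0247]
ee_rot: [0.001, 0.148, 0.989, -0.001]
contact_force: [0.6, -0.1, -0.6]
width: 0.0855
gripper_force: 0.0
```

Emit:
drive_tool --rows '[[[0, 0, 0], [0, 0, 0], 5], [[0, 0, 0], [0, 0, 0], 5], [[0, 0, 0], [0, 0, 0], 5], [[0, 0, 0], [0, 0, 0], 5], [[0, 0, 0], [0, 0, 0.5], 5], [[0, 0, 0], [0, 0, 4], 5], [[0, 0, 0], [0, 0, 4], 5], [[0, 0, 0], [0, 0, 0], 5]]'

```text
clock: 13.45
position: [0.5222, -0.3433, 0.1112]
ee_rot: [0.003, 0.148, 0.989, -0.001]
contact_force: [0.6, -1.0, -3.5]
width: 0.0592
gripper_force: 56.6
```

Emit:
drive_tool --rows '[[[0, 0, 0.02], [-0.35, 5.2, 0], 5], [[0, 0, 0.02], [-0.35, 5.2, 0], 5], [[0, 0, 0.018], [-0.35, 5.2, 0], 5], [[0, 0, 0], [-0.35, 5.2, 0], 5], [[0, 0, 0], [-0.35, 5.2, 0], 5], [[0, 0, 0], [-0.35, 5.2, 0], 5], [[0, 0, 0], [-0.35, 5.2, 0], 5], [[0, 0, 0], [-0.35, 5.2, 0], 5]]'

```text
clock: 14.45
position: [0.4905, 0.0756, 0.1064]
ee_rot: [-0.002, 0.12, 0.993, -0.0]
contact_force: [0.7, 0.2, -4.0]
width: 0.059
gripper_force: 56.6
```

Emit:
drive_tool --rows '[[[0, 0, 0], [0, 0, -2], 5], [[0, 0, 0], [0, 0, -3], 5], [[0, 0, 0], [0, 0, -2], 5], [[0, 0, 0], [0, 0, -0.8], 5], [[0, 0, 0], [0, 0, 0], 5]]'

```text
clock: 15.08
position: [0.4915, 0.0739, 0.0293]
ee_rot: [-0.001, 0.12, 0.993, -0.0]
contact_force: [0.5, -0.0, -3.8]
width: 0.0592
gripper_force: 56.6
```

```bash
python3 - <<'E'
from h import *
print(manip.get_state()['position'],manip.get_state()['contact_force'])
a=snap('top','t6.png');b=snap('side','s6.png')
o=np.zeros((600,800,3),np.uint8)
o[:,:400]=cv2.resize(a[140:230,220:280],(400,600),interpolation=2)
o[:500,400:]=cv2.resize(b[190:290,210:290],(400,500),interpolation=2)
cv2.imwrite('pics/c7.png',o[:,:,::-1])
E
```

```text
[0.49148222 0.07385641 0.02925483] [ 0.54670883 -0.0135565  -3.82688583]
```

View pics/c7.png

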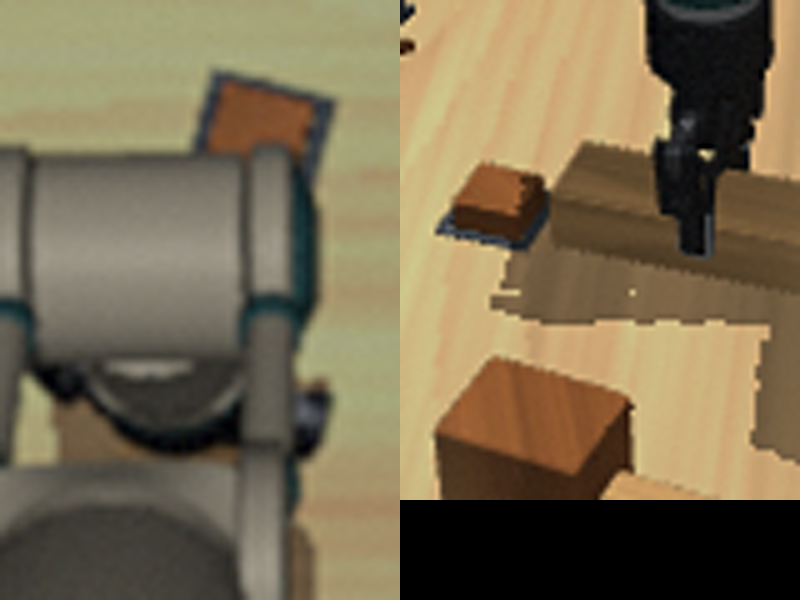

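The side view shows the board aimed at the post with a gap of about 2 cm, and the frame's yaw of -13.7° matches. I'll lower it and slide it up to the stop.

Emit:
drive_tool --rows '[[[0, 0, 0], [0, 0, -0.4], 5], [[0, 0, 0], [0.5, -0.12, 0], 5], [[0, 0, 0], [0.5, -0.12, 0], 5], [[0, 0, 0], [0.3, -0.07, 0], 5], [[0, 0, 0], [0.2, -0.05, 0], 5], [[0, 0, 0], [0, 0, 0], 5]]'

```text
clock: 15.92
position: [0.5076, 0.0703, 0.0263]
ee_rot: [-0.0, 0.12, 0.993, 0.0]
contact_force: [-0.1, -0.7, -4.0]
width: 0.0588
gripper_force: 56.8
```

Emit:
drive_tool --rows '[[[0, 0, 0], [0.2, -0.05, 0], 5], [[0, 0, 0], [0.2, -0.05, 0], 5], [[0, 0, 0], [0, 0, 0], 5]]'

```text
clock: 16.3
position: [0.5118, 0.0693, 0.0263]
ee_rot: [0.0, 0.12, 0.993, 0.0]
contact_force: [0.2, 1.0, -4.0]
width: 0.0591
gripper_force: 56.8
```

Emit:
drive_tool --rows '[[[0, 0, 0], [0.1, -0.025, 0], 5], [[0, 0, 0], [0.1, -0.025, 0], 5], [[0, 0, 0], [0, 0, 0], 5]]'

```text
clock: 16.68
position: [0.5136, 0.0688, 0.0263]
ee_rot: [0.0, 0.12, 0.993, 0.0]
contact_force: [-0.0, -0.4, -4.9]
width: 0.0589
gripper_force: 56.8
```

Emit:
drive_tool --rows '[[[0, 0, 0], [0.1, -0.025, 0], 5], [[0, 0, 0], [0.1, -0.025, 0], 5], [[0, 0, 0], [0, 0, 0], 5]]'

```text
clock: 17.05
position: [0.515, 0.0684, 0.0262]
ee_rot: [-0.001, 0.12, 0.993, 0.0]
contact_force: [-0.9, -0.0, -4.2]
width: 0.0594
gripper_force: 56.9
```

Emit:
drive_tool --rows '[[[0, 0, 0], [0.1, -0.025, 0], 5], [[0, 0, 0], [0.1, -0.025, 0], 5], [[0, 0, 0], [0, 0, 0], 5]]'

```text
clock: 17.42
position: [0.5151, 0.0684, 0.0261]
ee_rot: [-0.002, 0.12, 0.993, 0.0]
contact_force: [-5.5, 3.5, -0.9]
width: 0.0587
gripper_force: 57.3
```

Contact: the force is -5.5 N and the tool has stopped advancing. I'll ease off, set the board down and release it.

Emit:
drive_tool --rows '[[[0, 0, 0], [-0.1, 0.025, -0.1], 5], [[0, 0, 0], [0, 0, -0.1], 5], [[0, 0, 0], [0, 0, 0], 5], [[0, 0, 0], [0, 0, 0], 8.54], [[0, 0, 0], [0, 0, 0], 8.54], [[0, 0, 0], [0, 0, 0], 8.54], [[0, 0, 0], [0, 0, 0], 8.54]]'

```text
clock: 18.3
position: [0.5169, 0.068, 0.0244]
ee_rot: [0.0, 0.12, 0.993, 0.0]
contact_force: [-0.9, -0.2, -0.6]
width: 0.0857
gripper_force: 0.0
```

Emit:
drive_tool --rows '[[[0, 0, 0], [0, 0, 3], 8.54], [[0, 0, 0], [0, 0, 5], 8.54], [[0, 0, 0], [0, 0, 5], 8.54], [[0, 0, 0], [0, 0, 5], 8.54], [[0, 0, 0], [-3, -5, 0], 8.54], [[0, 0, 0], [-3, -5, 0], 8.54], [[0, 0, 0], [-3, -5, 0], 8.54], [[0, 0, 0], [-3, -5, 0], 8.54]]'

```text
clock: 19.3
position: [0.3955, -0.1333, 0.2045]
ee_rot: [0.001, 0.119, 0.993, -0.0]
contact_force: [0.8, -0.2, -0.6]
width: 0.0854
gripper_force: 0.0
```

Emit:
drive_tool --rows '[[[0, 0, 0], [-2, -5, 0], 8.54], [[0, 0, 0], [-2, -5, 0], 8.54], [[0, 0, 0], [0, 0, 0], 8.54]]'

```text
clock: 19.68
position: [0.3554, -0.2353, 0.2044]
ee_rot: [0.0, 0.123, 0.992, -0.001]
contact_force: [-0.1, 0.7, 0.4]
width: 0.0855
gripper_force: 0.0
```

```bash
python3 - <<'E'
from h import *
a=snap('top','t7.png');b=snap('side','s7.png')
o=np.zeros((600,800,3),np.uint8)
o[:,:400]=cv2.resize(a[140:245,215:285],(400,600),interpolation=2)
o[:500,400:]=cv2.resize(b[190:290,210:290],(400,500),interpolation=2)
cv2.imwrite('pics/c8.png',o[:,:,::-1])
E
```

```text
(no output)
```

View pics/c8.png

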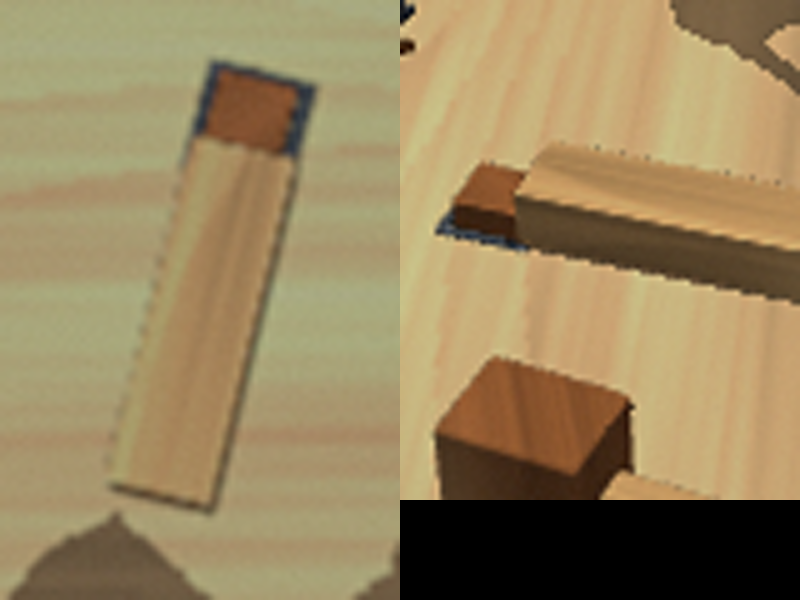

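The board lies flat, square to the stop, centred and butted against its near face. The stop is lower than the board, and the mallet is standing clear. Handing in.

```bash
python3 -c "
from h import *
print(job.sign_off())"
```

```text
the job is handed in; nothing more can be done
None
```

The job is handed in, with no verdict shown: the stop is knocked down to about 24 mm by measurement (a bit under the ideal 30 mm), the mallet is back standing where it started, and the board is butted square and centred against the stop's near face.

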